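# Load mounted specimens into holders and the tray, and dock the tray

## Task

Get the mounted specimens ready for the microscope: stand each black specimen fully down in the pocket of a metal holder of its own, then lift the loaded holder by its fin and fit it, specimen and all, flat into a bay of the white tray; a holder never goes into the tray empty. When every specimen there is has been loaded, slide the tray along the counter, without lifting it, into the steel dock until it is home against the stop, and leave the other things on the counter where they are.

Things in the scene. Friction and masses are not known exactly. Their poses are not given: they have to be found in the camera images.
- specimen_0_mid (a point): one of three or four alike resin-mounted specimens (one may be absent): an upright black cylinder 32 mm in diameter and 28 mm tall, 45 g, with a small polished metal inlay on its top face. This point is its centre, 14 mm above its underside; z is its axis. It stands upright on the counter.
- specimen_1_mid (a point): one of three or four alike resin-mounted specimens (one may be absent): an upright black cylinder 32 mm in diameter and 28 mm tall, 45 g, with a small polished metal inlay on its top face. This point is its centre, 14 mm above its underside; z is its axis. It stands upright on the counter.
- specimen_2_mid (a point): one of three or four alike resin-mounted specimens (one may be absent): an upright black cylinder 32 mm in diameter and 28 mm tall, 45 g, with a small polished metal inlay on its top face. This point is its centre, 14 mm above its underside; z is its axis. It stands upright on the counter.
- specimen_3_mid (a point): one of three or four alike resin-mounted specimens (one may be absent): an upright black cylinder 32 mm in diameter and 28 mm tall, 45 g, with a small polished metal inlay on its top face. This point is its centre, 14 mm above its underside; z is its axis. It stands upright on the counter.
- holder_0_mid (a point): one of four alike loose aluminium holders, 80 g: block 64 (x) x 46 (y) x 18 mm high, its lowest 4 mm only 58 x 40; this point is the block's middle, 9 mm up, z up. Round pocket in its top, 36 mm wide, 12 deep, centred at x = -9 mm. Grip fin at the other end, centred at x = +21 mm, 10 mm thick along x, 20 mm wide along y, top 47 mm above this point; lift it by the fin, fingers on its faces that look along y.
- holder_0_pocket (a point): on the same holder: where the centre of a specimen lies when the specimen stands fully down in the pocket (20 mm above the holder's underside, x = -9 mm in the holder's axes, which are also this point's axes). The specimen then stands out 16 mm above the block; 2 mm play all round.
- holder_1_mid (a point): one of four alike loose aluminium holders, 80 g: block 64 (x) x 46 (y) x 18 mm high, its lowest 4 mm only 58 x 40; this point is the block's middle, 9 mm up, z up. Round pocket in its top, 36 mm wide, 12 deep, centred at x = -9 mm. Grip fin at the other end, centred at x = +21 mm, 10 mm thick along x, 20 mm wide along y, top 47 mm above this point; lift it by the fin, fingers on its faces that look along y.
- holder_1_pocket (a point): on the same holder: where the centre of a specimen lies when the specimen stands fully down in the pocket (20 mm above the holder's underside, x = -9 mm in the holder's axes, which are also this point's axes). The specimen then stands out 16 mm above the block; 2 mm play all round.
- holder_2_mid (a point): one of four alike loose aluminium holders, 80 g: block 64 (x) x 46 (y) x 18 mm high, its lowest 4 mm only 58 x 40; this point is the block's middle, 9 mm up, z up. Round pocket in its top, 36 mm wide, 12 deep, centred at x = -9 mm. Grip fin at the other end, centred at x = +21 mm, 10 mm thick along x, 20 mm wide along y, top 47 mm above this point; lift it by the fin, fingers on its faces that look along y.
- holder_2_pocket (a point): on the same holder: where the centre of a specimen lies when the specimen stands fully down in the pocket (20 mm above the holder's underside, x = -9 mm in the holder's axes, which are also this point's axes). The specimen then stands out 16 mm above the block; 2 mm play all round.
- holder_3_mid (a point): one of four alike loose aluminium holders, 80 g: block 64 (x) x 46 (y) x 18 mm high, its lowest 4 mm only 58 x 40; this point is the block's middle, 9 mm up, z up. Round pocket in its top, 36 mm wide, 12 deep, centred at x = -9 mm. Grip fin at the other end, centred at x = +21 mm, 10 mm thick along x, 20 mm wide along y, top 47 mm above this point; lift it by the fin, fingers on its faces that look along y.
- holder_3_pocket (a point): on the same holder: where the centre of a specimen lies when the specimen stands fully down in the pocket (20 mm above the holder's underside, x = -9 mm in the holder's axes, which are also this point's axes). The specimen then stands out 16 mm above the block; 2 mm play all round.
- tray: loose white plastic tray, 155 (x) x 119 (y) x 24 mm high, 0.35 kg (about 0.85 kg loaded), flat on the counter; origin at the centre of its underside, z up. Walls and two crossing partitions 5 mm thick, as high as the rim; floor 5 mm thick: four bays of 70 (x) x 52 (y) mm, two by two.
- tray_bay0 (a point): where the middle of a holder's block (the holder's _mid point) lies when the holder stands fully down in this bay of the tray, 14 mm above the tray's underside; axes as the tray's. The holder's x lies along the tray's x, either way round; 3 mm play on each side.
- tray_bay1 (a point): where the middle of a holder's block (the holder's _mid point) lies when the holder stands fully down in this bay of the tray, 14 mm above the tray's underside; axes as the tray's. The holder's x lies along the tray's x, either way round; 3 mm play on each side.
- tray_bay2 (a point): where the middle of a holder's block (the holder's _mid point) lies when the holder stands fully down in this bay of the tray, 14 mm above the tray's underside; axes as the tray's. The holder's x lies along the tray's x, either way round; 3 mm play on each side.
- tray_bay3 (a point): where the middle of a holder's block (the holder's _mid point) lies when the holder stands fully down in this bay of the tray, 14 mm above the tray's underside; axes as the tray's. The holder's x lies along the tray's x, either way round; 3 mm play on each side.
- dock_home (a point): origin of the tray when home in the dock. The dock is a fixed dark steel frame 24 mm high, open to its +y side (where the tray starts, the path clear); a stop bar at its -y end, which the tray's 155 mm side touches when home; side rails 173 mm apart, flaring outward at the open side. The tray comes in along the dock's -y, its x along the dock's x either way round, 9 mm play each side.
- timer: bystander, to be left where it is: bench timer lying on its back, 58 x 62 x 20 mm; origin at the centre of its underside
- stamp: bystander, to be left where it is: rubber stamp, 26 x 54 x 62 mm; origin at the centre of its underside
- micro_tube: bystander, to be left where it is: small clear tube lying on its side, 40 x 15 x 15 mm; origin at the centre of its underside
- beaker: bystander, to be left where it is: small glass beaker, 61 mm wide, 70 mm tall; origin at the centre of its underside
- pen: bystander, to be left where it is: ball pen lying flat, 133 mm long; origin at the centre of its underside
- marker: bystander, to be left where it is: marker lying flat, 132 mm long, 12 mm thick; origin at the centre of its underside
Things that resemble listed ones, but are neither listed nor needed, are in the scene too. Leave any purple, turquoise or yellow look-alike of the part that bears specimen_1_mid alone.

How it is judged:
By the outcome, as a careful person would: the job done as asked, in the order asked, and still so for the second after the job is handed in, with the robot touching nothing.
Of specimen_0, specimen_1, specimen_2, specimen_3 only 3 to 4 are there at a start; the rules pass over those that are not, and their reading is None.
At some moment in a run one of holder_0, holder_1, holder_2, holder_3, tray may be knocked a few centimetres aside while the robot is not near it.
It also fails if it takes over 210 s, if anything falls off the work surface, if the arm or the gripper's body presses on something with over 40 N, if the wrist force passes 120 N, or if a joint passes its speed limit or range.

## Robot

A 6-joint arm with a two-finger parallel gripper is mounted at the origin on a cart in front of the work surface, level with it; the furniture and walls round the work are solid. World frame = base frame: x ahead of the robot, y to its left, z up, the work surface at z = 0. Lengths are in m, angles in rad, forces in N, time in s.
With the tool pointing down it reaches from about 0.25 to 0.775 m from the base axis. Payload 4 kg.
Tool frame: the origin (TCP) lies midway between the tips of the shut fingers; the grasp point (between the pads) lies 19 mm behind it; z points along the fingers, y is the line along which they close (so a half turn about z gives the same grasp; the last joint's range is limited). The gripper opens to 85 mm and grips with 20 to 120 N. Pads are 22 mm wide; open, the fingers measure 114 mm over their backs; the gripper's body (76 mm by 85 mm) begins 54 mm behind the grasp point. The pads swing forward as they close: fully open they stand 13 mm farther back than shut.
Start: joints at [1.153, 0.087, 1.371, -0, 1.684, -0.103], TCP at [0.17, 0.523, 0.231] pointing down, gripper open.
Joint ranges: [-3.1, 3.1], [-0.76, 2.03], [0.27, 2.55], [-1.08, 4.22], [0.17, 2.65], [-2.57, 2.57]. Speed limits (rad/s): [2.79, 2.79, 3.14, 3.14, 3.14, 3.14].

## Interface

Orientations are given as a unit quaternion [x, y, z, w].
In Python, from station import ctrl gives the robot as it stands.
- The arm moves only by the tool carry_out, never from a script. Its argument "commands" is a list of rows, each an object with "translation": the shift along the world's x, y, z in cm, a list of three; "roll": the turn about the world's z in degrees; "claw": the finger opening in cm, from 0 to 8.54. In form: [{"translation": [tx, ty, tz], "roll": roll, "claw": claw}, ...]. A call has 1 to 12 rows; each row shifts and turns the commanded pose from where the row before left it; what a row does not reach is not made up. A row lasts 1/8 s, in which the tool goes at most 62.5 mm and 10.7 degrees, less where a joint would pass 70% of its speed; a pose out of reach is approached as far as the arm can. A call is refused whole if a number of a shift passes 6.25 or a number of a turn 10.7, either way. A call with a gripper value outside its range is refused whole. The fingers move at their own pace and stop on an object; "newtons" is the grip in N (left out, the last holds). Time passes only in rows, so rows that do not move let the fingers close. It gives the time, the measured TCP pose, the force, the opening and the grip force at its end, in the units of the state.
- ctrl.get_obs(): the state, without advancing time (a new reading comes with each control period).
- ctrl.capture(name): name is "scene" or "top"; returns a dict with "frame" (420x560x3 uint8, red, green, blue), "camera_matrix" (3x3 intrinsics, pixels), "eye" and "rotation" of the camera in the world. Camera axes: x right, y down, z forward; pixel columns grow to the right and rows downward; lengths in m; the calibration is good to about 2 mm. A picture is of the moment at which its call begins. There is no depth.
- ctrl.close_job(): hands the job in; it is judged then, once.
The state is a dict: "clock": time; "joint_positions": joint angles; "joint_velocities": joint speeds; "effort": joint torques, N m; "ee_pos": TCP position; "eef_rot": TCP orientation; "contact_force": force on the tool from outside, world axes, zero at the start; "torque": the same for the moment, N m; "width": finger opening in m; "gripper_force": force on a finger pad.
Only numpy, scipy, OpenCV 4.12 (cv2) and the standard library are available. Lean on these libraries where they do the work, as an engineer would, in place of code of your own. Each camera call takes 0.05 s, during which the arm holds its last target. There are 200 camera calls.

## Working session

There is one attempt and no reset: what is moved stays moved. The work goes in short steps, Python scripts to look and compute and a tool call to move; the robot and the scene stay as the last step left them, time stands still between calls to the robot, and variables do not carry over. Pictures are saved under pics/ and viewed, at most 14 in all, crops included, and the job is handed in when it is done.

Besides the shell and the picture viewer there is one more tool, called as name(argument=value, ...), one argument or row to a line, values as JSON. carry_out: Moves the arm, as the interface text tells. Its arguments: {"type":"object","properties":{"commands":{"type":"array"},"newtons":{"type":"number"}},"required":["commands"]}

```bash
mkdir -p pics; cat > h.py <<'E'
import numpy as np, cv2, sys
from station import ctrl
def cap(n, save=None):
    c=ctrl.capture(n)
    if save: cv2.imwrite('pics/'+save+'.png', cv2.cvtColor(c['frame'],cv2.COLOR_RGB2BGR))
    return c
def ray(c,u,v,z):
    K=np.array(c['camera_matrix']);R=np.array(c['rotation']);e=np.array(c['eye'])
    d=R@np.linalg.solve(K,[u,v,1.]); return e+d*(z-e[2])/d[2]
def proj(c,p):
    K=np.array(c['camera_matrix']);R=np.array(c['rotation']);e=np.array(c['eye'])
    q=K@(R.T@(np.array(p)-e)); return q[:2]/q[2]
E
python3 - <<'E'
from h import *
for n in('scene','top'):
    c=cap(n,n+'0'); print(n,c['eye'],c['rotation'],c['camera_matrix'])
print(ctrl.get_obs())
E
```

```text
scene [-0.03695945  1.03249596  0.65986611] [-0.22389368  0.82520518 -0.50058434  0.13536378] [[387.28611573   0.         282.1222314 ]
 [  0.         387.28611573 214.34766011]
 [  0.           0.           1.        ]]
top [0.25023665 0.02203964 1.47997811] [-0.70131448  0.70584528 -0.06933648  0.07164426] [[434.44803926   0.         280.30046545]
 [  0.         434.44803926 204.76668973]
 [  0.           0.           1.        ]]
{'clock': 0.1, 'joint_positions': array([ 1.15287728e+00,  8.78584610e-02,  1.37213807e+00, -3.30943622e-05,
        1.68362064e+00, -1.03087624e-01]), 'joint_velocities': array([-0.00029446, -0.00061634, -0.00270145, -0.00114793, -0.00012295,
       -0.00246485]), 'effort': array([ 2.56198611e-03, -3.53014398e+01, -3.14218605e+01, -5.69439408e-05,
        7.88991078e-03,  6.67060007e-06]), 'ee_pos': array([0.1701279 , 0.52253368, 0.23025083]), 'eef_rot': array([ 1.56768138e-01,  9.87634915e-01, -9.82338930e-04, -2.44834788e-04]), 'contact_force': array([ 0.70145009, -1.34653893,  0.20419903]), 'torque': array([-0.08111975,  0.04119889,  0.02213548]), 'gripper_force': 0.0, 'width': 0.08549559375936913}
```

Rotation is a quaternion.

```bash
sed -i "s/R=np.array(c\['rotation'\])/R=Rn.from_quat(c['rotation']).as_matrix()/; 1a from scipy.spatial.transform import Rotation as Rn" h.py; python3 -c "
import cv2
for n in('top','scene'):
    i=cv2.imread(f'pics/{n}0.png'); cv2.imwrite(f'pics/{n}0b.png',cv2.resize(i,(800,600),interpolation=cv2.INTER_CUBIC))"
```

```text
(no output)
```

View pics/top0b.png

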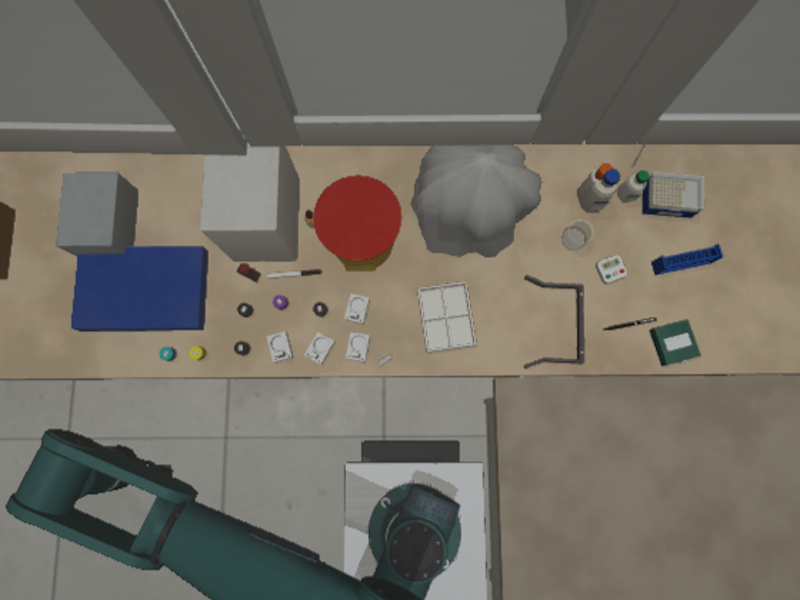

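View pics/scene0b.png

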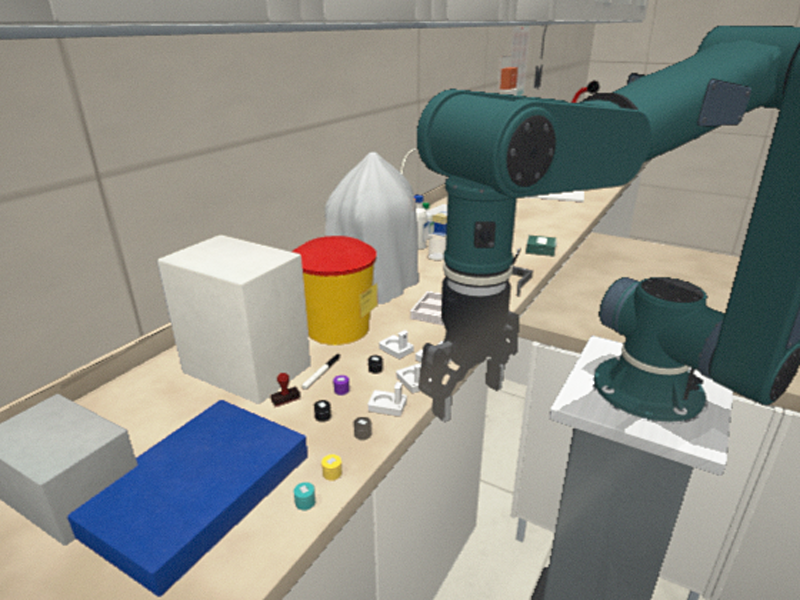

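```bash
python3 - <<'E'
import cv2,numpy as np
i=cv2.imread('pics/top0.png')
a=cv2.resize(i[180:265,100:300],(800,340),interpolation=cv2.INTER_CUBIC)
s=cv2.imread('pics/scene0.png')
b=cv2.resize(s[225:325,180:300],(312,260),interpolation=cv2.INTER_CUBIC)
d=cv2.resize(i[130:190,195:275],(347,260),interpolation=cv2.INTER_CUBIC)
o=np.zeros((600,800,3),np.uint8);o[:340]=a;o[340:,:312]=b;o[340:,400:747]=d
cv2.imwrite('pics/crop1.png',o)
hsv=cv2.cvtColor(i,cv2.COLOR_BGR2HSV)
for u,v in((245,310),(320,309),(242,348),(281,302),(308,217)):
    u=int(u*.7);v=int(v*.7);print(u,v,i[v-3:v+6,u-3:u+4].reshape(-1,3).mean(0),hsv[v+3,u])
E
```

```text
171 217 [71.6031746  78.         81.77777778] [17 37 48]
224 216 [68.15873016 73.95238095 77.84126984] [15 38 54]
169 243 [68.11111111 73.26984127 75.87301587] [15 30 51]
196 211 [115.6984127   77.23809524 105.96825397] [141 134 124]
215 151 [65.57142857 82.50793651 98.85714286] [ 16 127 133]
```

View pics/crop1.png

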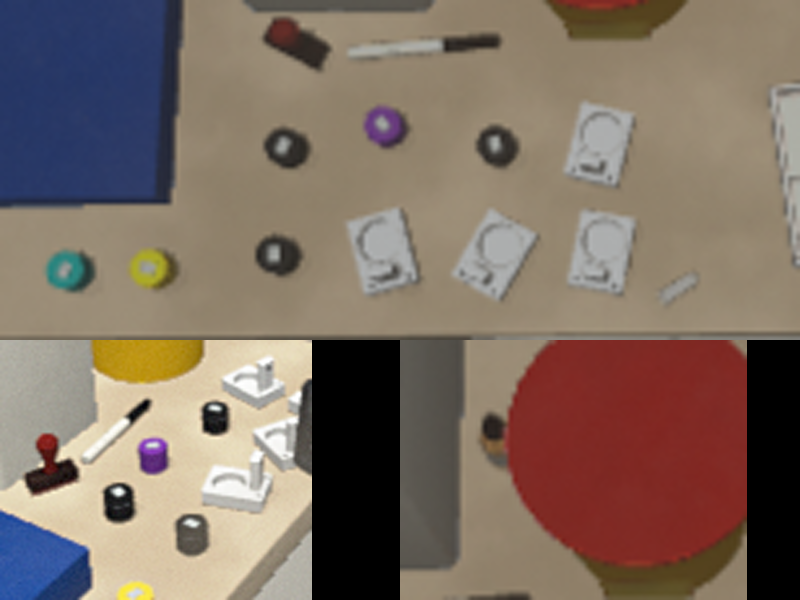

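The black cylinders in the top view (800x600 pixels) are at (245,310), (320,309) and (242,348). Three things could be mistaken for them: purple at (281,302), turquoise at (168,353) and yellow at (197,352). The crop shows all three chosen ones are black with a metal inlay. The grey look of one in the scene view is glare, since all three have the same colour from above. The holders are at (279,347), (319,348), (358,346) and (357,308), all with the fin toward the robot. The tray is at (447,317), and the dock at (560,322) opens toward +y. The dark thing under the red lid, (308,217), still needs its position checked.

```bash
cat > meas.py <<'E'
from h import *
def blobs(m,lo,hi):
    n,l,s,ce=cv2.connectedComponentsWithStats(m.astype(np.uint8))
    return [(i,s[i],ce[i],l==i) for i in range(1,n) if lo<s[i][4]<hi]
def rectw(c,mask,z):
    cn=max(cv2.findContours(mask.astype(np.uint8),cv2.RETR_EXTERNAL,cv2.CHAIN_APPROX_NONE)[0],key=len)
    P=np.array([ray(c,u,v,z)[:2]*1000 for u,v in cn[:,0]],np.float32)
    (cx,cy),(w,h),a=cv2.minAreaRect(P)
    if w<h: w,h,a=h,w,a+90
    a=(a+90)%180-90
    return round(cx,1),round(cy,1),round(w+3,1),round(h+3,1),round(a,1)
def measure(c,show=True):
    f=c['frame'];hsv=cv2.cvtColor(f,cv2.COLOR_RGB2HSV).astype(int);H,S,V=hsv[...,0],hsv[...,1],hsv[...,2]
    yy,xx=np.mgrid[:f.shape[0],:f.shape[1]]
    tb=(yy>190)&(yy<262)&(xx<350)
    out={'spec':[],'white':[]}
    for i,s,ce,m in blobs((V<85)&tb&(S<90)&(xx>148),25,150):
        cn=max(cv2.findContours(m.astype(np.uint8),cv2.RETR_EXTERNAL,cv2.CHAIN_APPROX_NONE)[0],key=len)
        (u,v),r=cv2.minEnclosingCircle(cn)
        mm=np.zeros(m.shape,np.uint8);cv2.drawContours(mm,[cn],-1,1,-1);M=cv2.moments(mm,True)
        u,v=M['m10']/M['m00'],M['m01']/M['m00']
        out['spec'].append(((round(u,1),round(v,1)),np.round(ray(c,u,v,.016)[:2]*1000,1).tolist(),s[2:].tolist()))
    for i,s,ce,m in blobs(cv2.morphologyEx(((V>140)&(S<38)&tb).astype(np.uint8),cv2.MORPH_CLOSE,np.ones((3,3))),100,4000):
        out['white'].append((np.round(ce,1).tolist(),rectw(c,m,.024 if s[4]>700 else .018),int(s[4])))
    if show:
        for k in out:
            for r in out[k]: print(k,*r)
    return out
if __name__=='__main__':
    c=cap('top'); measure(c)
    print('obj by bin',ray(c,215,150,.014), 'dockends',[ray(c,u*.7,v*.7,.024).round(4).tolist() for u,v in((527,277),(582,288),(582,361),(527,366))])
    from scipy.spatial.transform import Rotation as R
    o=ctrl.get_obs();y=R.from_quat(o['eef_rot']).as_matrix()[:,1];print(o['clock'],o['ee_pos'],np.degrees(np.arctan2(y[1],y[0])),o['width'],o['contact_force'])
E
python3 meas.py
```

```text
spec (176.8, 193.0) [590.7, 384.0] [12, 6, 45]
spec (171.2, 216.7) [507.6, 399.6] [11, 10, 67]
spec (223.9, 216.3) [507.8, 219.1] [10, 10, 61]
spec (169.1, 243.5) [415.6, 402.8] [11, 10, 71]
white [312.3, 221.1] (488.5, -81.1, 156.4, 123.1, 7.6) 1545
white [249.1, 215.3] (510.4, 132.4, 67.5, 49.7, -13.2) 255
white [194.8, 242.1] (419.6, 315.5, 67.3, 48.6, 15.9) 259
white [222.9, 243.0] (415.8, 220.7, 68.3, 49.7, -29.1) 268
white [249.7, 242.4] (417.4, 129.8, 68.2, 49.6, -10.7) 267
obj by bin [0.74608133 0.25558601 0.014     ] dockends [[0.5809, -0.2786, 0.024], [0.553, -0.4089, 0.024], [0.3787, -0.3977, 0.024], [0.3678, -0.2686, 0.024]]
0.15 [0.17013575 0.52262514 0.23038371] 71.96325107652525 0.08560203864987642 [ 0.14087369  0.13118275 -0.13106867]
```

Block and tray sizes match the spec (64x46 and 155x119). The thing by the bin is 0.79 m away, out of reach and not a specimen. Plan: S2 to H0, S0 to H1, S1 to H3, and H2 stays empty.

carry_out(
  commands=[
    {"translation": [3.5,-1.7,-1.1],"roll": 4.9,"claw": 5},
    {"translation": [3.5,-1.7,-1.1],"roll": 4.9,"claw": 5},
    {"translation": [3.5,-1.7,-1.1],"roll": 4.9,"claw": 5},
    {"translation": [3.5,-1.7,-1.1],"roll": 4.9,"claw": 5},
    {"translation": [3.5,-1.7,-1.1],"roll": 4.9,"claw": 5},
    {"translation": [3.5,-1.7,-1.1],"roll": 4.9,"claw": 5},
    {"translation": [3.5,-1.7,-1.1],"roll": 4.6,"claw": 5},
    {"translation": [0,0,-3],"roll": 0,"claw": 5},
    {"translation": [0,0,-3],"roll": 0,"claw": 5},
    {"translation": [0,0,0],"roll": 0,"claw": 5},
    {"translation": [0,0,0],"roll": 0,"claw": 5},
  ],
  newtons=40,
)

```text
clock: 1.52
ee_pos: [0.4157, 0.4044, 0.0953]
eef_rot: [-0.139, 0.99, 0.0, 0.001]
contact_force: [1.1, 0.8, 0.1]
width: 0.0502
gripper_force: 0.0
```

carry_out(
  commands=[
    {"translation": [0,-0.15,-3],"roll": 0,"claw": 5},
    {"translation": [0,0,-3],"roll": 0,"claw": 5},
    {"translation": [0,0,-2.1],"roll": 0,"claw": 5},
    {"translation": [0,0,0],"roll": 0,"claw": 5},
    {"translation": [0,0,0],"roll": 0,"claw": 2.5},
    {"translation": [0,0,0],"roll": 0,"claw": 2.5},
    {"translation": [0,0,0],"roll": 0,"claw": 2.5},
    {"translation": [0,0,0],"roll": 0,"claw": 2.5},
  ],
)

```text
clock: 2.52
ee_pos: [0.4167, 0.4037, 0.016]
eef_rot: [-0.139, 0.99, 0.001, 0.002]
contact_force: [-0.6, 0.5, 6.0]
width: 0.0296
gripper_force: 39.9
```

carry_out(
  commands=[
    {"translation": [0,0,2],"roll": 0,"claw": 2.5},
    {"translation": [0,0,3],"roll": 0,"claw": 2.5},
    {"translation": [0,0,2],"roll": 0,"claw": 2.5},
    {"translation": [0,0,0],"roll": 0,"claw": 2.5},
    {"translation": [0,0,0],"roll": 0,"claw": 2.5},
  ],
)

```text
clock: 3.15
ee_pos: [0.4148, 0.4021, 0.0823]
eef_rot: [-0.139, 0.99, -0.0, -0.001]
contact_force: [0.1, -0.7, -0.7]
width: 0.0295
gripper_force: 39.6
```

```bash
python3 - <<'E'
from h import *
t=cap('top');s=cap('scene')
o=ctrl.get_obs();p=o['ee_pos'];print(p)
out=[]
for c in(s,t):
    u,v=proj(c,p).astype(int);f=cv2.cvtColor(c['frame'],cv2.COLOR_RGB2BGR)
    out.append(cv2.resize(f[v-45:v+45,u-60:u+60],(400,300),interpolation=cv2.INTER_CUBIC))
cv2.imwrite('pics/g1.png',np.hstack(out))
E
```

```text
[0.41449075 0.40183078 0.08164847]
```

View pics/g1.png

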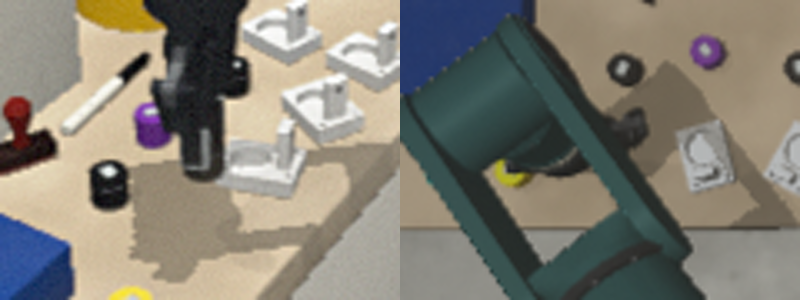

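The specimen is held between the fingers. Before lowering it, I'll check the camera bias by locating the other specimens in the scene view too.

```bash
python3 - <<'E'
from h import *
s=cap('scene');f=s['frame'];V=f.max(2).astype(int);S=V-f.min(2)
for p in((.5076,.3996,.014),(.5078,.2191,.014)):
    u,v=proj(s,p);u0,v0=int(u),int(v)
    m=np.zeros(V.shape,np.uint8);m[v0-14:v0+14,u0-14:u0+14]=((V<80)&(S<40))[v0-14:v0+14,u0-14:u0+14]
    cs=cv2.findContours(m,cv2.RETR_EXTERNAL,cv2.CHAIN_APPROX_NONE)[0]
    cn=min(cs,key=lambda c:1e9 if len(c)<15 else np.hypot(*(c[:,0].mean(0)-(u,v))))
    h=cv2.boundingRect(cn);M=cv2.moments(cn);print((u,v),h,M['m10']/M['m00'],M['m01']/M['m00'],ray(s,M['m10']/M['m00'],M['m01']/M['m00'],.014))
E
```

```text
(np.float64(225.2203926935848), np.float64(287.17064184548553)) (220, 280, 12, 15) 225.325 287.05 [0.50767483 0.39905408 0.014     ]
(np.float64(262.2204543352132), np.float64(254.59623943374385)) (248, 240, 20, 28) 255.80593325092707 252.88339513803047 [0.52965576 0.22106928 0.014     ]
```

carry_out(
  commands=[
    {"translation": [0.4,-2.8,0],"roll": 0,"claw": 2.5},
    {"translation": [0.5,-2.8,0],"roll": 0,"claw": 2.5},
    {"translation": [0.5,-2.8,0],"roll": 0,"claw": 2.5},
    {"translation": [0,0,-1.5],"roll": 0,"claw": 2.5},
    {"translation": [0,0,-1],"roll": 0,"claw": 2.5},
    {"translation": [0,0,0],"roll": 0,"claw": 2.5},
    {"translation": [0,0,0],"roll": 0,"claw": 2.5},
  ],
)

```text
clock: 4.18
ee_pos: [0.4291, 0.3192, 0.0581]
eef_rot: [-0.139, 0.99, 0.0, -0.0]
contact_force: [-0.4, 0.1, -0.4]
width: 0.0291
gripper_force: 39.7
```

carry_out(
  commands=[
    {"translation": [-0.05,-0.1,-1.5],"roll": 0,"claw": 2.5},
    {"translation": [0,0,-1.2],"roll": 0,"claw": 2.5},
    {"translation": [0,0,0],"roll": 0,"claw": 2.5},
    {"translation": [0,0,-0.5],"roll": 0,"claw": 2.5},
    {"translation": [0,0,-0.2],"roll": 0,"claw": 2.5},
    {"translation": [0,0,0],"roll": 0,"claw": 2.5},
  ],
)

```text
clock: 4.92
ee_pos: [0.4288, 0.3175, 0.0244]
eef_rot: [-0.139, 0.99, 0.0, 0.0]
contact_force: [0.1, -0.7, 0.3]
width: 0.0296
gripper_force: 39.7
```

carry_out(
  commands=[
    {"translation": [0,0,-0.2],"roll": 0,"claw": 2.5},
    {"translation": [0,0,0],"roll": 0,"claw": 2.5},
    {"translation": [0,0,0],"roll": 0,"claw": 4.4},
    {"translation": [0,0,0],"roll": 0,"claw": 4.4},
    {"translation": [0,0,0],"roll": 0,"claw": 4.4},
    {"translation": [0,0,2],"roll": 0,"claw": 4.4},
    {"translation": [0,0,3],"roll": 0,"claw": 4.4},
    {"translation": [0,0,3],"roll": 0,"claw": 4.4},
    {"translation": [0,0,0],"roll": 0,"claw": 4.4},
  ],
)

```text
clock: 6.05
ee_pos: [0.4307, 0.3186, 0.1056]
eef_rot: [-0.139, 0.99, 0.001, 0.003]
contact_force: [-0.1, -0.2, -0.2]
width: 0.0442
gripper_force: 0.0
```

```bash
python3 - <<'E'
from h import *
t=cap('scene');print(ctrl.get_obs()['ee_pos'],ctrl.get_obs()['contact_force'])
f=cv2.cvtColor(t['frame'],cv2.COLOR_RGB2BGR)
cv2.imwrite('pics/p1.png',cv2.resize(f[210:310,210:350],(560,400),interpolation=cv2.INTER_CUBIC))
E
```

```text
[0.42952512 0.31792848 0.10353244] [-1.14358252 -0.67577725 -0.56757136]
```

View pics/p1.png

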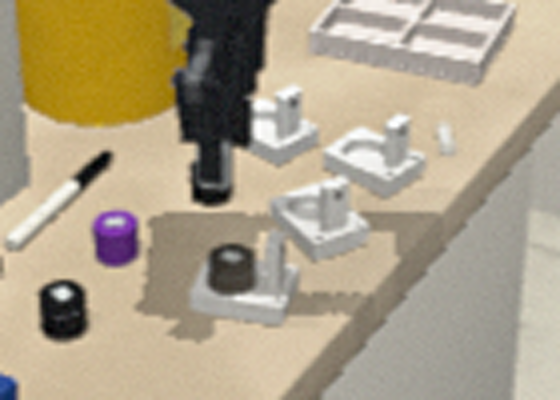

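It is seated in the pocket: the black cylinder in the crop at (232,268) stands only partly above the block. Next is S0.

carry_out(
  commands=[
    {"translation": [1.5,1.6,0],"roll": -9,"claw": 5},
    {"translation": [1.6,1.6,0],"roll": -9,"claw": 5},
    {"translation": [1.6,1.6,0],"roll": -9,"claw": 5},
    {"translation": [1.6,1.6,0],"roll": -9,"claw": 5},
    {"translation": [1.5,1.75,0],"roll": -9,"claw": 5},
    {"translation": [0,0,-2.5],"roll": 0,"claw": 5},
    {"translation": [0,0,-2],"roll": 0,"claw": 5},
    {"translation": [0,0,0],"roll": 0,"claw": 5},
    {"translation": [0,0,0],"roll": 0,"claw": 5},
  ],
)

```text
clock: 7.22
ee_pos: [0.5068, 0.3989, 0.0574]
eef_rot: [0.251, 0.968, 0.0, -0.0]
contact_force: [0.3, -0.1, 0.3]
width: 0.0501
gripper_force: 0.0
```

carry_out(
  commands=[
    {"translation": [0.05,0.05,-2],"roll": 0,"claw": 5},
    {"translation": [0,0,-1.5],"roll": 0,"claw": 5},
    {"translation": [0,0,-0.7],"roll": 0,"claw": 5},
    {"translation": [0,0,0],"roll": 0,"claw": 5},
    {"translation": [0,0,0],"roll": 0,"claw": 2.5},
    {"translation": [0,0,0],"roll": 0,"claw": 2.5},
    {"translation": [0,0,0],"roll": 0,"claw": 2.5},
    {"translation": [0,0,0],"roll": 0,"claw": 2.5},
  ],
)

```text
clock: 8.22
ee_pos: [0.5078, 0.3998, 0.0162]
eef_rot: [0.251, 0.968, 0.001, 0.001]
contact_force: [0.5, -0.2, 3.8]
width: 0.0293
gripper_force: 39.7
```

carry_out(
  commands=[
    {"translation": [0,0,2],"roll": 0,"claw": 2.5},
    {"translation": [0,0,3],"roll": 0,"claw": 2.5},
    {"translation": [0,0,2],"roll": 0,"claw": 2.5},
    {"translation": [0,0,0],"roll": 0,"claw": 2.5},
    {"translation": [0,0,0],"roll": 0,"claw": 2.5},
  ],
)

```text
clock: 8.85
ee_pos: [0.5068, 0.3991, 0.0845]
eef_rot: [0.251, 0.968, -0.001, -0.001]
contact_force: [-0.3, -0.8, -1.8]
width: 0.0291
gripper_force: 39.6
```

```bash
python3 meas.py
```

```text
spec (176.8, 193.0) [590.7, 384.0] [12, 6, 45]
spec (224.0, 216.3) [507.7, 218.9] [9, 10, 59]
white [312.3, 221.1] (487.0, -81.6, 159.2, 122.5, 7.7) 1555
white [249.1, 215.4] (509.9, 132.6, 67.6, 50.5, -14.5) 259
white [224.2, 242.4] (417.1, 219.8, 65.0, 50.1, -29.2) 216
white [249.8, 242.5] (417.0, 129.6, 68.8, 50.2, -10.7) 274
obj by bin [0.74608133 0.25558601 0.014     ] dockends [[0.5809, -0.2786, 0.024], [0.553, -0.4089, 0.024], [0.3787, -0.3977, 0.024], [0.3678, -0.2686, 0.024]]
8.9 [0.50648252 0.39894035 0.0838017 ] 60.963663261557436 0.02893120096521672 [-0.10772985 -0.81725188 -0.63582709]
```

carry_out(
  commands=[
    {"translation": [-1.6,-3.6,0],"roll": 0,"claw": 2.5},
    {"translation": [-1.7,-3.7,0],"roll": 0,"claw": 2.5},
    {"translation": [-1.7,-3.7,0],"roll": 0,"claw": 2.5},
    {"translation": [-1.7,-3.7,0],"roll": 0,"claw": 2.5},
    {"translation": [-1.6,-3.6,0],"roll": 0,"claw": 2.5},
    {"translation": [0,0,-1.5],"roll": 0,"claw": 2.5},
    {"translation": [0,0,-1],"roll": 0,"claw": 2.5},
    {"translation": [0,0,0],"roll": 0,"claw": 2.5},
    {"translation": [0,0,0],"roll": 0,"claw": 2.5},
  ],
)

```text
clock: 10.02
ee_pos: [0.4246, 0.2172, 0.0601]
eef_rot: [0.25, 0.968, -0.0, -0.0]
contact_force: [-0.0, -1.0, -0.8]
width: 0.0291
gripper_force: 39.7
```

carry_out(
  commands=[
    {"translation": [-0.05,-0.05,-1.5],"roll": 0,"claw": 2.5},
    {"translation": [0,0,-1.2],"roll": 0,"claw": 2.5},
    {"translation": [0,0,0],"roll": 0,"claw": 2.5},
    {"translation": [0,0,-0.5],"roll": 0,"claw": 2.5},
    {"translation": [0,0,-0.4],"roll": 0,"claw": 2.5},
    {"translation": [0,0,0],"roll": 0,"claw": 2.5},
    {"translation": [0,0,-0.1],"roll": 0,"claw": 2.5},
    {"translation": [0,0,0],"roll": 0,"claw": 2.5},
  ],
)

```text
clock: 11.02
ee_pos: [0.4239, 0.216, 0.0235]
eef_rot: [0.251, 0.968, 0.0, 0.0]
contact_force: [-0.3, -0.4, -0.4]
width: 0.0292
gripper_force: 39.7
```

carry_out(
  commands=[
    {"translation": [0,0,-0.1],"roll": 0,"claw": 2.5},
    {"translation": [0,0,0],"roll": 0,"claw": 4.4},
    {"translation": [0,0,0],"roll": 0,"claw": 4.4},
    {"translation": [0,0,0],"roll": 0,"claw": 4.4},
    {"translation": [0,0,2],"roll": 0,"claw": 4.4},
    {"translation": [0,0,3],"roll": 0,"claw": 4.4},
    {"translation": [2,0,1],"roll": 0,"claw": 5},
    {"translation": [3,0.1,0],"roll": 7.5,"claw": 5},
    {"translation": [3.3,0.2,-1],"roll": 8,"claw": 5},
    {"translation": [0,0,-1.5],"roll": 0,"claw": 5},
    {"translation": [0,0,0],"roll": 0,"claw": 5},
    {"translation": [0,0,0],"roll": 0,"claw": 5},
  ],
)

```text
clock: 12.52
ee_pos: [0.5059, 0.219, 0.0573]
eef_rot: [0.118, 0.993, -0.0, -0.0]
contact_force: [0.3, -0.0, 0.7]
width: 0.05
gripper_force: 0.0
```

carry_out(
  commands=[
    {"translation": [0.15,0,-2],"roll": 0,"claw": 5},
    {"translation": [0,0,-1.5],"roll": 0,"claw": 5},
    {"translation": [0,0,-0.7],"roll": 0,"claw": 5},
    {"translation": [0,0,0],"roll": 0,"claw": 5},
    {"translation": [0,0,0],"roll": 0,"claw": 2.5},
    {"translation": [0,0,0],"roll": 0,"claw": 2.5},
    {"translation": [0,0,0],"roll": 0,"claw": 2.5},
    {"translation": [0,0,0],"roll": 0,"claw": 2.5},
  ],
)

```text
clock: 13.52
ee_pos: [0.509, 0.2192, 0.0163]
eef_rot: [0.118, 0.993, 0.0, 0.001]
contact_force: [-0.4, 0.1, 4.9]
width: 0.029
gripper_force: 39.8
```

carry_out(
  commands=[
    {"translation": [0,0,2],"roll": 0,"claw": 2.5},
    {"translation": [0,0,3],"roll": 0,"claw": 2.5},
    {"translation": [0,0,2],"roll": 0,"claw": 2.5},
    {"translation": [0,0,0],"roll": 0,"claw": 2.5},
    {"translation": [0,0,0],"roll": 0,"claw": 2.5},
  ],
)

```text
clock: 14.15
ee_pos: [0.5074, 0.2187, 0.0839]
eef_rot: [0.118, 0.993, -0.0, -0.001]
contact_force: [-0.1, -0.3, -1.1]
width: 0.0294
gripper_force: 39.6
```

```bash
python3 meas.py; python3 - <<'E'
from h import *
t=cap('scene')
f=cv2.cvtColor(t['frame'],cv2.COLOR_RGB2BGR)
cv2.imwrite('pics/p2.png',cv2.resize(f[190:310,210:370],(640,480),interpolation=cv2.INTER_CUBIC))
E
```

```text
white [312.3, 221.2] (488.1, -81.8, 159.2, 123.1, 6.6) 1553
white [251.1, 212.7] (516.0, 129.9, 54.6, 47.3, -13.6) 151
obj by bin [0.74608133 0.25558601 0.014     ] dockends [[0.5809, -0.2786, 0.024], [0.553, -0.4089, 0.024], [0.3787, -0.3977, 0.024], [0.3678, -0.2686, 0.024]]
14.2 [0.50721421 0.21863737 0.08353897] 76.46166525467147 0.029066405029522395 [-0.70000066  0.3445696   0.02556926]
```

View pics/p2.png

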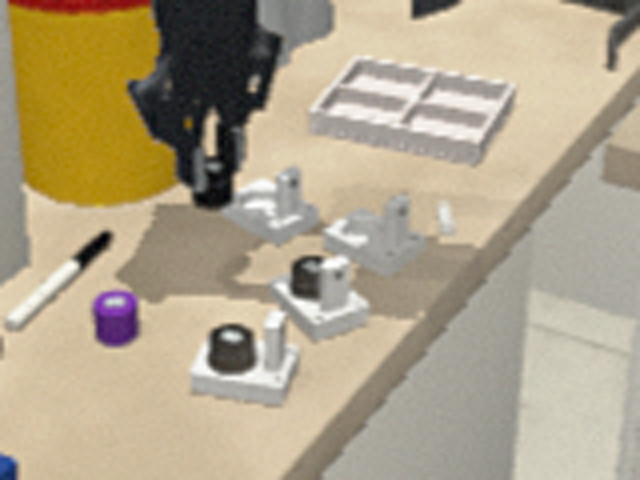

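Two holders are loaded, with specimens at (233,348) and (313,277) in the crop, and the third specimen is in the gripper. H3 is unchanged.

carry_out(
  commands=[
    {"translation": [0.4,-2.9,0],"roll": 0,"claw": 2.5},
    {"translation": [0.4,-3,0],"roll": 0,"claw": 2.5},
    {"translation": [0.4,-2.9,0],"roll": 0,"claw": 2.5},
    {"translation": [0,0,-1.5],"roll": 0,"claw": 2.5},
    {"translation": [0,0,-1],"roll": 0,"claw": 2.5},
    {"translation": [0,0,0],"roll": 0,"claw": 2.5},
    {"translation": [0,0,0],"roll": 0,"claw": 2.5},
  ],
)

```text
clock: 15.12
ee_pos: [0.5202, 0.1318, 0.0602]
eef_rot: [0.117, 0.993, 0.0, -0.0]
contact_force: [-0.1, -0.1, -0.2]
width: 0.0289
gripper_force: 39.7
```

carry_out(
  commands=[
    {"translation": [-0.1,-0.1,-1.5],"roll": 0,"claw": 2.5},
    {"translation": [0,0,-1.2],"roll": 0,"claw": 2.5},
    {"translation": [0,0,0],"roll": 0,"claw": 2.5},
    {"translation": [0,0,-0.5],"roll": 0,"claw": 2.5},
    {"translation": [0,0,-0.4],"roll": 0,"claw": 2.5},
    {"translation": [0,0,0],"roll": 0,"claw": 2.5},
    {"translation": [0,0,-0.1],"roll": 0,"claw": 2.5},
    {"translation": [0,0,0],"roll": 0,"claw": 2.5},
  ],
)

```text
clock: 16.12
ee_pos: [0.5194, 0.13, 0.0234]
eef_rot: [0.118, 0.993, 0.0, 0.0]
contact_force: [0.1, 0.6, -0.2]
width: 0.0291
gripper_force: 39.7
```

carry_out(
  commands=[
    {"translation": [0,0,-0.1],"roll": 0,"claw": 2.5},
    {"translation": [0,0,0],"roll": 0,"claw": 4.4},
    {"translation": [0,0,0],"roll": 0,"claw": 4.4},
    {"translation": [0,0,0],"roll": 0,"claw": 4.4},
    {"translation": [0,0,2],"roll": 0,"claw": 4.4},
    {"translation": [0,0,3],"roll": 0,"claw": 4.4},
    {"translation": [0,0,3],"roll": 0,"claw": 4},
    {"translation": [-3,0.8,0],"roll": 0,"claw": 4},
    {"translation": [0,0,0],"roll": 0,"claw": 4},
    {"translation": [0,0,0],"roll": 0,"claw": 4},
  ],
)

```text
clock: 17.38
ee_pos: [0.4895, 0.1379, 0.1022]
eef_rot: [0.118, 0.993, -0.0, 0.0]
contact_force: [-0.6, 0.7, 0.1]
width: 0.0398
gripper_force: 0.0
```

```bash
python3 meas.py; python3 - <<'E'
from h import *
o=[]
for n,b in(('scene',(190,310,210,370)),('top',(190,270,150,350))):
    t=cap(n);f=cv2.cvtColor(t['frame'],cv2.COLOR_RGB2BGR)
    o.append(cv2.resize(f[b[0]:b[1],b[2]:b[3]],(400,300 if n=='scene' else 160),interpolation=cv2.INTER_CUBIC))
cv2.imwrite('pics/p3.png',np.vstack(o))
E
```

```text
spec (176.8, 193.0) [590.7, 384.0] [12, 6, 45]
spec (194.5, 239.3) [429.1, 317.3] [10, 10, 55]
white [312.3, 221.1] (487.1, -81.6, 159.2, 122.5, 7.6) 1551
white [195.2, 244.0] (419.3, 315.4, 67.8, 48.6, 15.9) 166
white [250.4, 239.7] (425.5, 130.5, 53.4, 50.5, 89.6) 168
obj by bin [0.74608133 0.25558601 0.014     ] dockends [[0.5809, -0.2786, 0.024], [0.553, -0.4089, 0.024], [0.3787, -0.3977, 0.024], [0.3678, -0.2686, 0.024]]
17.425 [0.48967761 0.13781215 0.10212801] 76.4569083217467 0.04004599111799224 [0.43185205 0.50301052 0.1394853 ]
```

View pics/p3.png

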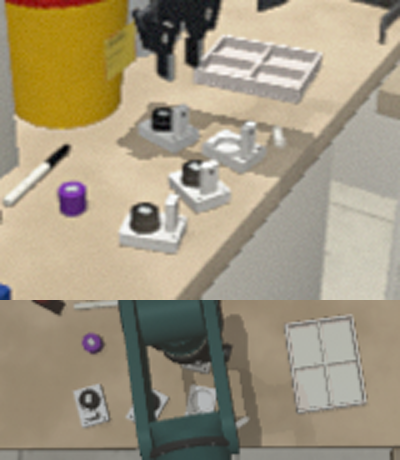

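Three specimens are seated. Now grip the H3 fin.

carry_out(
  commands=[
    {"translation": [-0.1,0,-3],"roll": 0,"claw": 4},
    {"translation": [0,0,-3],"roll": 0,"claw": 4},
    {"translation": [0,0,-1.8],"roll": 0,"claw": 4},
    {"translation": [0,0,0],"roll": 0,"claw": 4},
    {"translation": [0,0,0],"roll": 0,"claw": 1.2},
    {"translation": [0,0,0],"roll": 0,"claw": 1.2},
    {"translation": [0,0,0],"roll": 0,"claw": 1.2},
    {"translation": [0,0,0],"roll": 0,"claw": 1.2},
  ],
  newtons=100,
)

```text
clock: 18.52
ee_pos: [0.4893, 0.1381, 0.0255]
eef_rot: [0.118, 0.993, 0.0, 0.001]
contact_force: [-0.3, 0.0, 3.9]
width: 0.0181
gripper_force: 97.8
```

carry_out(
  commands=[
    {"translation": [0,0,1.5],"roll": 0,"claw": 1.2},
    {"translation": [0,0,2],"roll": 0,"claw": 1.2},
    {"translation": [0,0,2],"roll": 0,"claw": 1.2},
    {"translation": [0,0,2],"roll": 0,"claw": 1.2},
    {"translation": [0,0,0],"roll": 0,"claw": 1.2},
    {"translation": [0,0,0],"roll": 0,"claw": 1.2},
  ],
)

```text
clock: 19.27
ee_pos: [0.4877, 0.1379, 0.0987]
eef_rot: [0.118, 0.993, -0.0, -0.001]
contact_force: [0.1, -0.3, -1.4]
width: 0.0184
gripper_force: 97.6
```

```bash
python3 - <<'E'
from h import *
t=cap('scene');f=cv2.cvtColor(t['frame'],cv2.COLOR_RGB2BGR);b=(170,290,230,390)
print(ctrl.get_obs()['ee_pos'])
cv2.imwrite('pics/p4.png',cv2.resize(f[b[0]:b[1],b[2]:b[3]],(640,480),interpolation=cv2.INTER_CUBIC))
E
```

```text
[0.48741335 0.13785938 0.09822835]
```

View pics/p4.png

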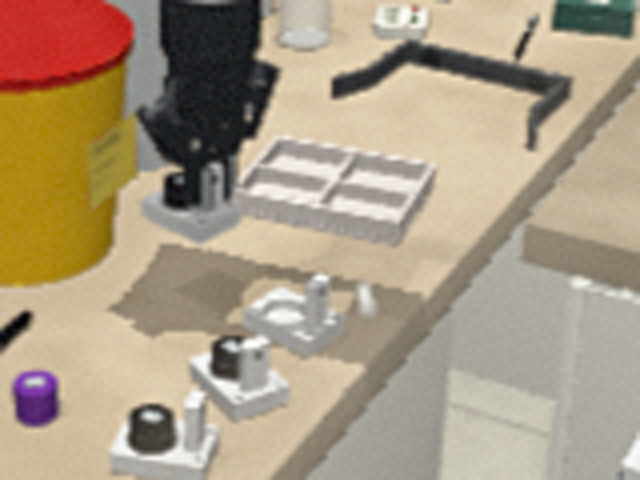

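The loaded holder is lifted level. Moving it over the far bay (+x, -y).

carry_out(
  commands=[
    {"translation": [0.2,-3,0],"roll": 3,"claw": 1.2},
    {"translation": [0.3,-3,0],"roll": 3,"claw": 1.2},
    {"translation": [0.3,-3,0],"roll": 3,"claw": 1.2},
    {"translation": [0.3,-3,0],"roll": 3,"claw": 1.2},
    {"translation": [0.3,-3,0],"roll": 3,"claw": 1.2},
    {"translation": [0.2,-3,0],"roll": 3,"claw": 1.2},
    {"translation": [0.2,-3,0],"roll": 3,"claw": 1.2},
    {"translation": [0.2,-3.5,0],"roll": 0,"claw": 1.2},
    {"translation": [0,0,0],"roll": 0,"claw": 1.2},
    {"translation": [0,0,0],"roll": 0,"claw": 1.2},
  ],
)

```text
clock: 20.58
ee_pos: [0.5076, -0.1065, 0.0983]
eef_rot: [-0.065, 0.998, 0.001, -0.001]
contact_force: [0.0, -0.3, -0.8]
width: 0.0181
gripper_force: 97.9
```

```bash
python3 - <<'E'
from h import *
t=cap('top');f=cv2.cvtColor(t['frame'],cv2.COLOR_RGB2BGR);b=(185,265,270,430)
print(ctrl.get_obs()['ee_pos'])
# tray corners from the two views: rim outer corners
s=cap('scene');g=cv2.cvtColor(s['frame'],cv2.COLOR_RGB2BGR)
o=[cv2.resize(f[185:260,280:380],(400,300),interpolation=cv2.INTER_CUBIC),cv2.resize(g[185:245,270:350],(400,300),interpolation=cv2.INTER_CUBIC)]
cv2.imwrite('pics/p5.png',np.hstack(o))
import meas; meas.measure(t)
E
```

```text
[ 0.50776673 -0.10614235  0.09850187]
spec (176.8, 193.0) [590.7, 384.0] [12, 6, 45]
spec (194.4, 239.3) [429.3, 317.5] [10, 10, 54]
spec (224.5, 240.7) [423.8, 215.6] [10, 9, 56]
white [297.5, 209.9] (519.2, -25.7, 100.7, 41.7, -13.2) 182
white [318.3, 227.6] (471.3, -104.2, 84.5, 70.6, 72.5) 397
white [195.0, 243.8] (419.3, 315.5, 68.2, 49.2, 16.8) 173
white [222.2, 244.3] (415.8, 220.4, 67.9, 50.0, -29.2) 179
white [249.8, 242.5] (417.0, 129.6, 68.8, 50.2, -10.7) 273
```

View pics/p5.png

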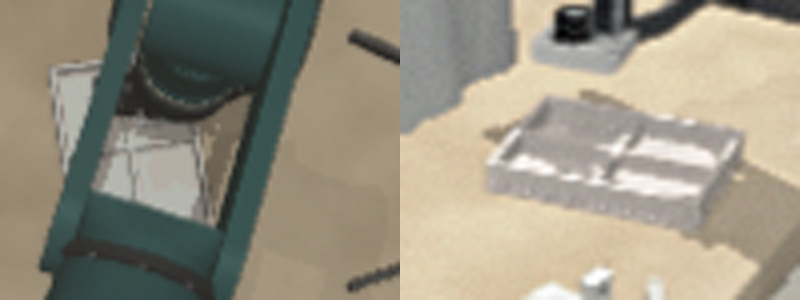

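carry_out(
  commands=[
    {"translation": [-0.05,-0.15,-2],"roll": 0,"claw": 1.2},
    {"translation": [0,0,-2],"roll": 0,"claw": 1.2},
    {"translation": [0,0,0],"roll": 0,"claw": 1.2},
    {"translation": [0,0,-0.8],"roll": 0,"claw": 1.2},
    {"translation": [0,0,-0.6],"roll": 0,"claw": 1.2},
    {"translation": [0,0,0],"roll": 0,"claw": 1.2},
  ],
)

```text
clock: 21.42
ee_pos: [0.5076, -0.1083, 0.0451]
eef_rot: [-0.065, 0.998, 0.0, -0.0]
contact_force: [-0.4, -0.5, -2.1]
width: 0.0184
gripper_force: 98.0
```

carry_out(
  commands=[
    {"translation": [0,0.05,-0.5],"roll": 0,"claw": 1.2},
    {"translation": [0,0,-0.4],"roll": 0,"claw": 1.2},
    {"translation": [0,0,-0.3],"roll": 0,"claw": 1.2},
    {"translation": [0,0,0],"roll": 0,"claw": 1.2},
  ],
)

```text
clock: 21.92
ee_pos: [0.5075, -0.108, 0.0329]
eef_rot: [-0.065, 0.998, 0.0, -0.0]
contact_force: [0.3, -0.4, -1.5]
width: 0.018
gripper_force: 98.0
```

carry_out(
  commands=[
    {"translation": [0,0,-0.2],"roll": 0,"claw": 1.2},
    {"translation": [0,0,0],"roll": 0,"claw": 1.2},
    {"translation": [0,0,0],"roll": 0,"claw": 3.2},
    {"translation": [0,0,0],"roll": 0,"claw": 3.2},
    {"translation": [0,0,0],"roll": 0,"claw": 3.2},
    {"translation": [0,0,2],"roll": 0,"claw": 3.2},
    {"translation": [0,0,2.5],"roll": 0,"claw": 3.2},
    {"translation": [0,0,2.5],"roll": 0,"claw": 3.2},
    {"translation": [0,0,0],"roll": 0,"claw": 4},
  ],
)

```text
clock: 23.05
ee_pos: [0.5096, -0.1086, 0.1039]
eef_rot: [-0.065, 0.998, -0.001, 0.003]
contact_force: [-0.1, -0.2, -0.6]
width: 0.04
gripper_force: 0.0
```

carry_out(
  commands=[
    {"translation": [-1.2,3.7,0],"roll": -4,"claw": 4},
    {"translation": [-1.2,3.8,0],"roll": -4,"claw": 4},
    {"translation": [-1.2,3.8,0],"roll": -4,"claw": 4},
    {"translation": [-1.2,3.8,0],"roll": -4,"claw": 4},
    {"translation": [-1.2,3.8,0],"roll": -4,"claw": 4},
    {"translation": [-1.2,3.8,0],"roll": -4,"claw": 4},
    {"translation": [-1.2,3.8,0],"roll": -4,"claw": 4},
    {"translation": [-1.2,3.8,0],"roll": -4,"claw": 4},
    {"translation": [-1.3,3.6,0],"roll": -4.5,"claw": 4},
    {"translation": [0,0,0],"roll": 0,"claw": 4},
    {"translation": [0,0,0],"roll": 0,"claw": 4},
  ],
)

```text
clock: 24.42
ee_pos: [0.3983, 0.2304, 0.1003]
eef_rot: [0.25, 0.968, -0.001, -0.001]
contact_force: [0.7, -0.8, 0.3]
width: 0.0397
gripper_force: 0.0
```

```bash
python3 - <<'E'
from h import *
import meas
t=cap('top');s=cap('scene');f=cv2.cvtColor(t['frame'],cv2.COLOR_RGB2BGR);g=cv2.cvtColor(s['frame'],cv2.COLOR_RGB2BGR)
o=[cv2.resize(f[190:265,280:380],(400,300),interpolation=cv2.INTER_CUBIC),cv2.resize(g[170:290,210:370],(400,300),interpolation=cv2.INTER_CUBIC)]
cv2.imwrite('pics/p6.png',np.hstack(o))
meas.measure(t);print(ctrl.get_obs()['ee_pos'])
E
```

```text
spec (176.8, 193.0) [590.7, 384.0] [12, 6, 45]
spec (319.2, 206.8) [538.5, -107.6] [9, 9, 53]
white [311.9, 222.0] (487.0, -81.6, 159.2, 122.5, 7.7) 1462
white [250.3, 241.7] (417.4, 129.5, 68.5, 50.0, -11.0) 229
[0.39888762 0.2300409  0.1007515 ]
```

View pics/p6.png

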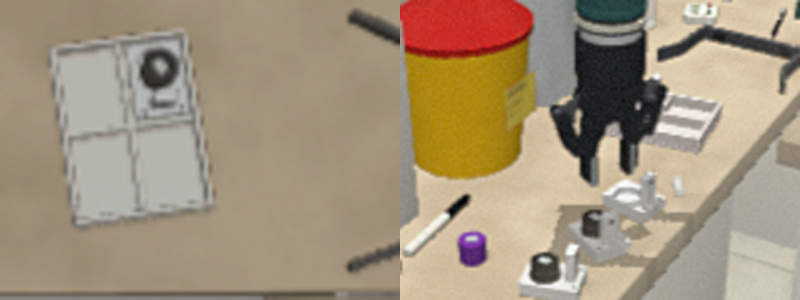

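The first holder is flat in its bay, and the tray hasn't moved. Grip the H1 fin.

carry_out(
  commands=[
    {"translation": [-0.15,0.1,-3],"roll": 0,"claw": 4},
    {"translation": [0,0,-3],"roll": 0,"claw": 4},
    {"translation": [0,0,-1.7],"roll": 0,"claw": 4},
    {"translation": [0,0,0],"roll": 0,"claw": 4},
    {"translation": [0,0,0],"roll": 0,"claw": 1.2},
    {"translation": [0,0,0],"roll": 0,"claw": 1.2},
    {"translation": [0,0,0],"roll": 0,"claw": 1.2},
    {"translation": [0,0,0],"roll": 0,"claw": 1.2},
  ],
  newtons=100,
)

```text
clock: 25.52
ee_pos: [0.3983, 0.2322, 0.0255]
eef_rot: [0.251, 0.968, 0.001, 0.001]
contact_force: [0.5, -0.6, 4.9]
width: 0.0179
gripper_force: 97.9
```

carry_out(
  commands=[
    {"translation": [0,0,1.5],"roll": 0,"claw": 1.2},
    {"translation": [0,0,2.5],"roll": 0,"claw": 1.2},
    {"translation": [0,0,2.5],"roll": 0,"claw": 1.2},
    {"translation": [0,0,2.5],"roll": 0,"claw": 1.2},
    {"translation": [0,0,2.5],"roll": 0,"claw": 1.2},
    {"translation": [0,0,0],"roll": 0,"claw": 1.2},
  ],
)

```text
clock: 26.28
ee_pos: [0.3985, 0.2327, 0.1419]
eef_rot: [0.251, 0.968, 0.002, 0.002]
contact_force: [-0.4, 0.8, -1.7]
width: 0.0183
gripper_force: 97.7
```

carry_out(
  commands=[
    {"translation": [0.4,-3.7,0],"roll": 4,"claw": 1.2},
    {"translation": [0.4,-3.9,0],"roll": 4,"claw": 1.2},
    {"translation": [0.4,-3.9,0],"roll": 4,"claw": 1.2},
    {"translation": [0.4,-3.9,0],"roll": 4,"claw": 1.2},
    {"translation": [0.4,-3.9,0],"roll": 4,"claw": 1.2},
    {"translation": [0.4,-3.9,0],"roll": 4,"claw": 1.2},
    {"translation": [0.4,-3.9,0],"roll": 4,"claw": 1.2},
    {"translation": [0.4,-3.9,0],"roll": 4,"claw": 1.2},
    {"translation": [0.3,-3.8,0],"roll": 4.5,"claw": 1.2},
    {"translation": [0,0,-2],"roll": 0,"claw": 1.2},
    {"translation": [0,0,0],"roll": 0,"claw": 1.2},
    {"translation": [0,0,0],"roll": 0,"claw": 1.2},
  ],
)

```text
clock: 27.78
ee_pos: [0.432, -0.1155, 0.1189]
eef_rot: [-0.065, 0.998, 0.0, -0.001]
contact_force: [-0.0, 0.2, -1.0]
width: 0.0182
gripper_force: 98.0
```

```bash
python3 meas.py
```

```text
spec (176.8, 193.0) [590.7, 384.0] [12, 6, 45]
spec (194.4, 239.3) [429.3, 317.5] [10, 10, 54]
white [303.0, 216.9] (487.8, -65.9, 157.4, 90.7, 6.6) 662
white [195.0, 243.8] (419.3, 315.4, 67.8, 48.6, 15.8) 170
white [249.8, 242.5] (417.0, 129.6, 68.8, 50.2, -10.7) 273
obj by bin [0.74608133 0.25558601 0.014     ] dockends [[0.5809, -0.2786, 0.024], [0.553, -0.4089, 0.024], [0.3787, -0.3977, 0.024], [0.3678, -0.2686, 0.024]]
27.825 [ 0.43233866 -0.11556558  0.11948232] 97.5104557971174 0.01799469530754935 [ 0.07550478  0.21816047 -0.65727656]
```

carry_out(
  commands=[
    {"translation": [0.1,-0.1,-2.5],"roll": 0,"claw": 1.2},
    {"translation": [0,0,-2.5],"roll": 0,"claw": 1.2},
    {"translation": [0,0,0],"roll": 0,"claw": 1.2},
    {"translation": [0,0,-1.2],"roll": 0,"claw": 1.2},
    {"translation": [0,0,-1.1],"roll": 0,"claw": 1.2},
    {"translation": [0,0,0],"roll": 0,"claw": 1.2},
  ],
)

```text
clock: 28.58
ee_pos: [0.4327, -0.1167, 0.0455]
eef_rot: [-0.065, 0.998, 0.0, -0.001]
contact_force: [-0.1, 0.2, -1.1]
width: 0.0179
gripper_force: 98.0
```

carry_out(
  commands=[
    {"translation": [0.05,0,-0.5],"roll": 0,"claw": 1.2},
    {"translation": [0,0,-0.4],"roll": 0,"claw": 1.2},
    {"translation": [0,0,-0.3],"roll": 0,"claw": 1.2},
    {"translation": [0,0,-0.1],"roll": 0,"claw": 1.2},
    {"translation": [0,0,0],"roll": 0,"claw": 1.2},
  ],
)

```text
clock: 29.2
ee_pos: [0.4338, -0.117, 0.0333]
eef_rot: [-0.065, 0.998, 0.0, -0.0]
contact_force: [0.2, 0.4, -1.0]
width: 0.0181
gripper_force: 98.0
```

carry_out(
  commands=[
    {"translation": [0,0,-0.2],"roll": 0,"claw": 1.2},
    {"translation": [0,0,0],"roll": 0,"claw": 1.2},
    {"translation": [0,0,0],"roll": 0,"claw": 3.2},
    {"translation": [0,0,0],"roll": 0,"claw": 3.2},
    {"translation": [0,0,0],"roll": 0,"claw": 3.2},
    {"translation": [0,0,2],"roll": 0,"claw": 3.2},
    {"translation": [0,0,2.5],"roll": 0,"claw": 3.2},
    {"translation": [0,0,2.5],"roll": 0,"claw": 3.2},
    {"translation": [0,0,0],"roll": 0,"claw": 4},
  ],
)

```text
clock: 30.32
ee_pos: [0.4355, -0.1177, 0.1036]
eef_rot: [-0.065, 0.998, -0.001, 0.002]
contact_force: [-0.1, 0.1, -0.4]
width: 0.0403
gripper_force: 0.0
```

carry_out(
  commands=[
    {"translation": [-0.3,3.9,0],"roll": 0,"claw": 4},
    {"translation": [-0.3,3.9,0],"roll": 0,"claw": 4},
    {"translation": [-0.3,3.9,0],"roll": 1,"claw": 4},
    {"translation": [-0.3,3.9,0],"roll": 1,"claw": 4},
    {"translation": [-0.3,3.9,0],"roll": 1,"claw": 4},
    {"translation": [-0.3,3.9,0],"roll": 1,"claw": 4},
    {"translation": [-0.3,3.9,0],"roll": 1,"claw": 4},
    {"translation": [-0.3,3.9,0],"roll": 1,"claw": 4},
    {"translation": [-0.3,3.9,0],"roll": 1,"claw": 4},
    {"translation": [-0.4,3.9,0],"roll": 1.4,"claw": 4},
    {"translation": [-0.3,3.7,0],"roll": 0,"claw": 4},
    {"translation": [0,0,0],"roll": 0,"claw": 4},
  ],
)

```text
clock: 31.82
ee_pos: [0.3986, 0.3115, 0.0996]
eef_rot: [-0.14, 0.99, -0.0, -0.001]
contact_force: [-0.7, -0.1, -0.3]
width: 0.04
gripper_force: 0.0
```

```bash
python3 - <<'E'
from h import *
import meas
t=cap('top');s=cap('scene');f=cv2.cvtColor(t['frame'],cv2.COLOR_RGB2BGR);g=cv2.cvtColor(s['frame'],cv2.COLOR_RGB2BGR)
o=[cv2.resize(f[190:265,280:380],(400,300),interpolation=cv2.INTER_CUBIC),cv2.resize(g[170:290,210:370],(400,300),interpolation=cv2.INTER_CUBIC)]
cv2.imwrite('pics/p7.png',np.hstack(o))
meas.measure(t);print(ctrl.get_obs()['ee_pos'])
E
```

```text
spec (176.4, 192.9) [591.0, 385.2] [14, 6, 47]
spec (319.2, 206.8) [538.5, -107.6] [9, 9, 52]
spec (322.3, 228.0) [465.1, -116.4] [9, 9, 51]
white [311.2, 221.7] (488.1, -81.8, 159.2, 123.1, 6.6) 1377
white [249.8, 242.5] (417.2, 129.6, 69.1, 50.2, -10.7) 275
[0.39906903 0.30947067 0.09989208]
```

View pics/p7.png

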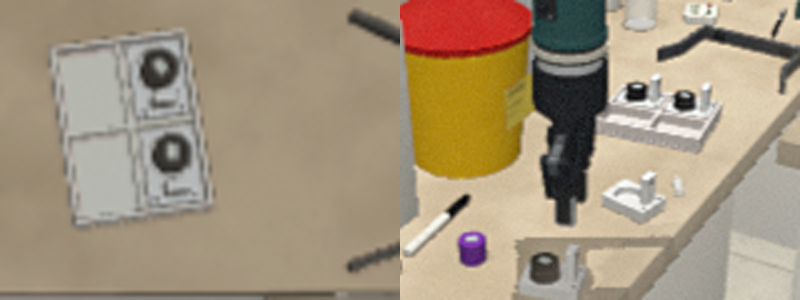

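Two bays are filled, both holders flat. Grip the H0 fin.

carry_out(
  commands=[
    {"translation": [-0.05,0,-3],"roll": 0,"claw": 4},
    {"translation": [0,0,-3],"roll": 0,"claw": 4},
    {"translation": [0,0,-1.6],"roll": 0,"claw": 4},
    {"translation": [0,0,0],"roll": 0,"claw": 4},
    {"translation": [0,0,0],"roll": 0,"claw": 1.2},
    {"translation": [0,0,0],"roll": 0,"claw": 1.2},
    {"translation": [0,0,0],"roll": 0,"claw": 1.2},
    {"translation": [0,0,0],"roll": 0,"claw": 1.2},
  ],
  newtons=100,
)

```text
clock: 32.92
ee_pos: [0.4003, 0.3105, 0.0268]
eef_rot: [-0.138, 0.99, 0.0, 0.001]
contact_force: [0.4, -0.5, 6.3]
width: 0.0179
gripper_force: 98.4
```

carry_out(
  commands=[
    {"translation": [0,0,1.5],"roll": 0,"claw": 1.2},
    {"translation": [0,0,2.5],"roll": 0,"claw": 1.2},
    {"translation": [0,0,2.5],"roll": 0,"claw": 1.2},
    {"translation": [0,0,2.5],"roll": 0,"claw": 1.2},
    {"translation": [0,0,2.5],"roll": 0,"claw": 1.2},
    {"translation": [0,0,0],"roll": 0,"claw": 1.2},
  ],
)

```text
clock: 33.67
ee_pos: [0.4005, 0.3108, 0.1429]
eef_rot: [-0.138, 0.99, 0.001, 0.002]
contact_force: [-0.8, 0.8, -1.0]
width: 0.018
gripper_force: 97.6
```

carry_out(
  commands=[
    {"translation": [1.1,-3.9,0],"roll": -1,"claw": 1.2},
    {"translation": [1.1,-4,0],"roll": -1,"claw": 1.2},
    {"translation": [1.1,-4,0],"roll": -1,"claw": 1.2},
    {"translation": [1.1,-4,0],"roll": -1,"claw": 1.2},
    {"translation": [1.1,-4,0],"roll": -1,"claw": 1.2},
    {"translation": [1.1,-4,0],"roll": -1,"claw": 1.2},
    {"translation": [1.1,-4,0],"roll": -1,"claw": 1.2},
    {"translation": [1.2,-4.1,0],"roll": -1.4,"claw": 1.2},
    {"translation": [1.2,-4.1,0],"roll": 0,"claw": 1.2},
    {"translation": [0,0,-2],"roll": 0,"claw": 1.2},
    {"translation": [0,0,0],"roll": 0,"claw": 1.2},
    {"translation": [0,0,0],"roll": 0,"claw": 1.2},
  ],
)

```text
clock: 35.17
ee_pos: [0.4999, -0.0505, 0.1199]
eef_rot: [-0.065, 0.998, 0.0, -0.001]
contact_force: [-0.2, -0.0, -1.4]
width: 0.018
gripper_force: 98.3
```

```bash
python3 meas.py
```

```text
spec (176.8, 193.0) [590.7, 384.0] [12, 6, 45]
white [306.3, 230.7] (457.0, -58.1, 87.2, 82.3, -9.5) 447
white [249.8, 242.5] (417.0, 129.6, 68.8, 50.2, -10.7) 273
obj by bin [0.74608133 0.25558601 0.014     ] dockends [[0.5809, -0.2786, 0.024], [0.553, -0.4089, 0.024], [0.3787, -0.3977, 0.024], [0.3678, -0.2686, 0.024]]
35.225 [ 0.50024994 -0.05051861  0.12047834] 97.51342204667534 0.01818190358887832 [-0.64464074 -0.04428689 -1.37968833]
```

```bash
python3 - <<'E'
from h import *
old=cv2.imread('pics/p7.png')
for n,b,off in(('top',(190,265,280,380),0),('scene',(170,290,210,370),400)):
    c=cap(n);f=cv2.cvtColor(c['frame'],cv2.COLOR_RGB2BGR)
    new=cv2.resize(f[b[0]:b[1],b[2]:b[3]],(400,300),interpolation=cv2.INTER_CUBIC)
    O=old[:,off:off+400].astype(np.float32).mean(2);N=new.astype(np.float32).mean(2)
    for q in(((40,70,200,230),(190,230,60,200),(100,200,50,75)) if n=='top' else ((100,155,195,240),(120,155,240,320),(90,130,300,325))):
        a=O[q[0]:q[1],q[2]:q[3]];d=N[q[0]:q[1],q[2]:q[3]]
        print(n,q,np.abs(a-d).mean().round(1),cv2.phaseCorrelate(a,d))
E
```

```text
top (40, 70, 200, 230) 40.7 ((13.31596832335823, -3.4546253291448714), 0.07213716083102756)
top (190, 230, 60, 200) 39.7 ((0.5457169634561154, -0.10966085908230738), 0.34180790136257805)
top (100, 200, 50, 75) 17.7 ((0.1533570749007147, 0.39959839707923095), 0.4707571952819824)
scene (100, 155, 195, 240) 30.8 ((-1.1545334088704422, -2.062163594365458), 0.1293491918069345)
scene (120, 155, 240, 320) 13.5 ((-0.04597736683491149, -0.22941012721337728), 0.5783690306875441)
scene (90, 130, 300, 325) 8.6 ((0.1495519451458236, -0.22810087814869462), 0.6639609055519105)
```

Tray unmoved. Lowering.

carry_out(
  commands=[
    {"translation": [0.05,-0.05,-2.5],"roll": 0,"claw": 1.2},
    {"translation": [0,0,-2.5],"roll": 0,"claw": 1.2},
    {"translation": [0,0,0],"roll": 0,"claw": 1.2},
    {"translation": [0,0,-1.2],"roll": 0,"claw": 1.2},
    {"translation": [0,0,-1],"roll": 0,"claw": 1.2},
    {"translation": [0,0,0],"roll": 0,"claw": 1.2},
  ],
)

```text
clock: 36.08
ee_pos: [0.5002, -0.0514, 0.0476]
eef_rot: [-0.065, 0.998, 0.0, -0.001]
contact_force: [-1.0, 0.6, -0.7]
width: 0.018
gripper_force: 98.3
```

carry_out(
  commands=[
    {"translation": [0.05,0,-0.5],"roll": 0,"claw": 1.2},
    {"translation": [0,0,-0.5],"roll": 0,"claw": 1.2},
    {"translation": [0,0,-0.4],"roll": 0,"claw": 1.2},
    {"translation": [0,0,0],"roll": 0,"claw": 1.2},
    {"translation": [0,0,-0.1],"roll": 0,"claw": 1.2},
    {"translation": [0,0,0],"roll": 0,"claw": 1.2},
  ],
)

```text
clock: 36.83
ee_pos: [0.5014, -0.0515, 0.0335]
eef_rot: [-0.065, 0.998, 0.0, 0.0]
contact_force: [-0.6, 0.1, -1.8]
width: 0.0181
gripper_force: 98.3
```

carry_out(
  commands=[
    {"translation": [0,0,-0.2],"roll": 0,"claw": 1.2},
    {"translation": [0,0,0],"roll": 0,"claw": 1.2},
    {"translation": [0,0,0],"roll": 0,"claw": 3.2},
    {"translation": [0,0,0],"roll": 0,"claw": 3.2},
    {"translation": [0,0,0],"roll": 0,"claw": 3.2},
    {"translation": [0,0,2],"roll": 0,"claw": 3.2},
    {"translation": [0,0,2.5],"roll": 0,"claw": 3.2},
    {"translation": [0,0,3.5],"roll": 0,"claw": 3.2},
    {"translation": [0,0,0],"roll": 0,"claw": 3.2},
  ],
)

```text
clock: 37.95
ee_pos: [0.5037, -0.052, 0.1148]
eef_rot: [-0.065, 0.998, -0.001, 0.004]
contact_force: [-0.3, -0.5, -0.6]
width: 0.0317
gripper_force: 0.0
```

carry_out(
  commands=[
    {"translation": [-0.2,2,0],"roll": -10.1,"claw": 4},
    {"translation": [-0.2,2,0],"roll": -10.1,"claw": 5},
    {"translation": [-0.2,2,0],"roll": -10.1,"claw": 6},
    {"translation": [-0.2,2,0],"roll": -10.1,"claw": 6},
    {"translation": [-0.2,2,0],"roll": -10.1,"claw": 6},
    {"translation": [-0.2,2,0],"roll": -10.1,"claw": 6},
    {"translation": [-0.2,0,0],"roll": -10.1,"claw": 6},
    {"translation": [-0.2,0,0],"roll": -10.1,"claw": 6},
    {"translation": [-0.3,0,0],"roll": -10.1,"claw": 6},
    {"translation": [-0.3,0,0],"roll": -10.3,"claw": 6},
    {"translation": [0,0,0],"roll": 0,"claw": 6},
    {"translation": [0,0,0],"roll": 0,"claw": 6},
  ],
)

```text
clock: 39.45
ee_pos: [0.479, 0.0685, 0.1106]
eef_rot: [0.729, 0.685, -0.0, -0.0]
contact_force: [-0.5, 0.2, -0.3]
width: 0.06
gripper_force: 0.0
```

```bash
cat > dock.py <<'E'
from h import *
import meas
from scipy.spatial.transform import Rotation as R
def go(name=None):
    c=cap('top',name);f=c['frame'];V=f.max(2).astype(int)
    o=ctrl.get_obs();y=R.from_quat(o['eef_rot']).as_matrix()[:,1];print(o['clock'],o['ee_pos'].round(4),np.degrees(np.arctan2(y[1],y[0])).round(1),o['width'],o['contact_force'].round(1))
    meas.measure(c)
    yy,xx=np.mgrid[:f.shape[0],:f.shape[1]]
    m=((V<100)&(yy>185)&(yy<262)&(xx>355)&(xx<415))
    # stop bar: right edge band rows between rails
    for v in range(205,250,8):
        cols=np.where(m[v,395:415])[0]+395
        if len(cols): print('stop row',v,cols.min(),cols.max(),ray(c,cols.min()-.5,v,.024)[:2].round(4),ray(c,cols.max()+.5,v,.024)[:2].round(4))
    for u in(388,394,400):
        r=np.where(m[:,u])[0]
        if len(r):
            r1=r[r<225];r2=r[r>225]
            if len(r1) and len(r2): print('rails',u,ray(c,u,r1.max()+.5,.024)[:2].round(4),ray(c,u,r2.min()-.5,.024)[:2].round(4))
    return c
if __name__=='__main__':
    c=go();s=cap('scene');f=cv2.cvtColor(c['frame'],cv2.COLOR_RGB2BGR);g=cv2.cvtColor(s['frame'],cv2.COLOR_RGB2BGR)
    cv2.imwrite('pics/d%d.png'%len(__import__('os').listdir('pics')),np.hstack([cv2.resize(f[180:270,290:410],(400,300),interpolation=cv2.INTER_CUBIC),cv2.resize(g[150:240,260:380],(400,300),interpolation=cv2.INTER_CUBIC)]))
E
python3 dock.py; ls -t pics|head -1
```

```text
39.5 [0.4791 0.0684 0.1108] -3.6 0.060014628226783225 [ 0.1 -0.5  0.1]
spec (176.8, 193.0) [590.7, 384.0] [12, 6, 45]
spec (319.1, 206.9) [538.4, -107.4] [9, 9, 54]
spec (302.5, 208.9) [531.6, -50.2] [9, 10, 51]
spec (322.2, 228.0) [465.0, -116.2] [9, 9, 52]
white [311.8, 222.4] (487.1, -81.3, 159.2, 123.0, 7.6) 1286
white [252.6, 242.1] (417.1, 117.2, 67.5, 33.5, 0.2) 161
stop row 205 404 405 [ 0.5413 -0.3948] [ 0.5412 -0.4016]
stop row 213 404 407 [ 0.5135 -0.3931] [ 0.5134 -0.4067]
stop row 221 404 408 [ 0.486  -0.3914] [ 0.4858 -0.4083]
stop row 229 404 408 [ 0.4586 -0.3897] [ 0.4585 -0.4065]
stop row 237 404 408 [ 0.4315 -0.388 ] [ 0.4313 -0.4048]
stop row 245 404 408 [ 0.4045 -0.3863] [ 0.4044 -0.403 ]
rails 388 [ 0.5538 -0.3426] [ 0.3864 -0.3334]
rails 394 [ 0.5537 -0.3631] [ 0.383  -0.3532]
rails 400 [ 0.5536 -0.3836] [ 0.3828 -0.3733]
d13.png
```

carry_out(
  commands=[
    {"translation": [0.5,-2,0],"roll": 0,"claw": 6},
    {"translation": [0.4,-2,0],"roll": 0,"claw": 6},
    {"translation": [0,0,-3],"roll": 0,"claw": 6},
    {"translation": [0,0,-3],"roll": 0,"claw": 6},
    {"translation": [0,0,-2.5],"roll": 0,"claw": 6},
    {"translation": [0,0,0],"roll": 0,"claw": 6},
    {"translation": [0,0,-1],"roll": 0,"claw": 6},
    {"translation": [0,0,-0.6],"roll": 0,"claw": 6},
    {"translation": [0,0,0],"roll": 0,"claw": 6},
    {"translation": [0,0,0],"roll": 0,"claw": 6},
  ],
)

```text
clock: 40.8
ee_pos: [0.4887, 0.0285, 0.0108]
eef_rot: [0.73, 0.684, 0.0, 0.0]
contact_force: [-0.7, 0.7, -0.7]
width: 0.0603
gripper_force: 0.0
```

View pics/d13.png

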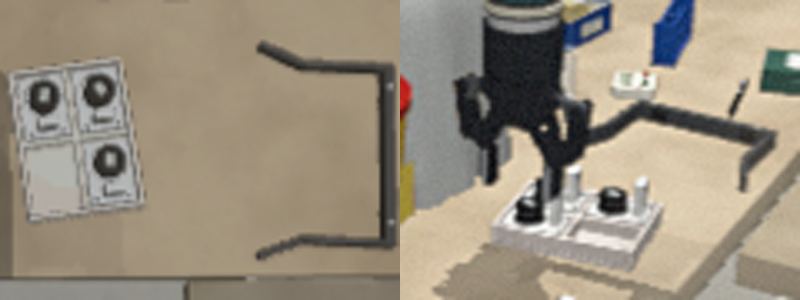

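All three bays are filled and the path to the dock is clear. Start pushing gently.

carry_out(
  commands=[
    {"translation": [-0.05,-0.8,-0.1],"roll": 0,"claw": 6},
    {"translation": [-0.05,-0.8,0],"roll": 0,"claw": 6},
    {"translation": [-0.05,-0.8,0],"roll": 0,"claw": 6},
    {"translation": [-0.05,-0.8,0],"roll": 0,"claw": 6},
    {"translation": [-0.05,-0.8,0],"roll": 0,"claw": 6},
    {"translation": [-0.05,-0.8,0],"roll": 0,"claw": 6},
    {"translation": [-0.05,-0.8,0],"roll": 0,"claw": 6},
    {"translation": [-0.05,-0.8,0],"roll": 0,"claw": 6},
    {"translation": [-0.05,-0.8,0],"roll": 0,"claw": 6},
    {"translation": [-0.05,-0.8,0],"roll": 0,"claw": 6},
    {"translation": [0,0,0],"roll": 0,"claw": 6},
  ],
)

```text
clock: 42.18
ee_pos: [0.4829, -0.0529, 0.0093]
eef_rot: [0.73, 0.683, -0.001, 0.0]
contact_force: [-0.3, 0.2, -0.2]
width: 0.0602
gripper_force: 0.0
```

```bash
python3 dock.py|head -8; ls -t pics|head -1
```

```text
42.225 [ 0.4828 -0.0527  0.0092] -3.8 0.05979671478195838 [0.2 0.8 0.1]
spec (176.8, 193.0) [590.7, 384.0] [12, 6, 45]
spec (333.2, 234.2) [443.4, -152.8] [10, 9, 57]
white [335.5, 229.7] (470.6, -156.8, 159.4, 57.0, -4.9) 439
white [311.8, 237.4] (434.4, -78.8, 70.5, 29.8, -11.8) 142
white [249.8, 242.5] (417.0, 129.6, 68.8, 50.2, -10.7) 272
stop row 205 404 405 [ 0.5413 -0.3948] [ 0.5412 -0.4016]
stop row 213 404 407 [ 0.5135 -0.3931] [ 0.5134 -0.4067]
d14.png
```

carry_out(
  commands=[
    {"translation": [0,-0.9,0],"roll": 0.3,"claw": 6},
    {"translation": [0,-0.9,0],"roll": 0,"claw": 6},
    {"translation": [0,-0.9,0],"roll": 0,"claw": 6},
    {"translation": [0,-0.9,0],"roll": 0,"claw": 6},
    {"translation": [0,-0.9,0],"roll": 0,"claw": 6},
    {"translation": [0,-0.9,0],"roll": 0,"claw": 6},
    {"translation": [0,-0.9,0],"roll": 0,"claw": 6},
    {"translation": [0,-0.9,0],"roll": 0,"claw": 6},
    {"translation": [0,-0.9,0],"roll": 0,"claw": 6},
    {"translation": [0,0,0],"roll": 0,"claw": 6},
  ],
)

```text
clock: 43.52
ee_pos: [0.4836, -0.1342, 0.0096]
eef_rot: [0.728, 0.685, -0.001, 0.001]
contact_force: [-1.4, -0.4, -0.6]
width: 0.0598
gripper_force: 0.0
```

```bash
python3 dock.py|head -6; ls -t pics|head -1
```

```text
43.575 [ 0.4837 -0.1339  0.0097] -3.5 0.05968282619116501 [-0.6  0.8  0.5]
spec (176.8, 193.0) [590.7, 384.0] [12, 6, 45]
white [249.8, 242.5] (417.0, 129.6, 68.8, 50.2, -10.7) 274
stop row 205 404 405 [ 0.5413 -0.3948] [ 0.5412 -0.4016]
stop row 213 404 407 [ 0.5135 -0.3931] [ 0.5134 -0.4067]
stop row 221 404 407 [ 0.486  -0.3914] [ 0.4859 -0.4049]
d15.png
```

View pics/d15.png

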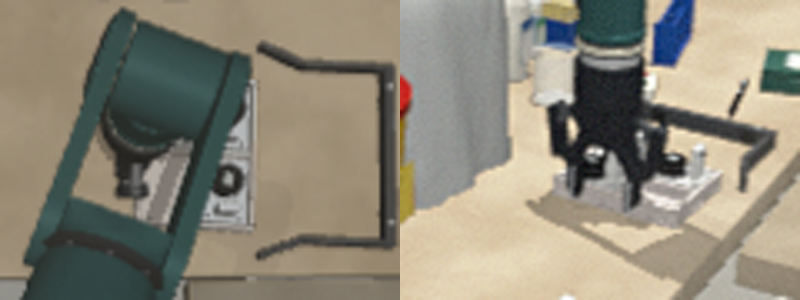

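```bash
cat > tr.py <<'E'
from dock import *
def tr():
    c=cap('top');f=c['frame'];h=cv2.cvtColor(f,cv2.COLOR_RGB2HSV).astype(int)
    yy,xx=np.mgrid[:f.shape[0],:f.shape[1]]
    m=((h[...,2]>128)&(h[...,1]<40)&(yy>195)&(yy<258)&(xx>300)&(xx<412)).astype(np.uint8)
    for i,s,ce,mm in meas.blobs(m,40,4000):
        print(s.tolist(),meas.rectw(c,mm,.024))
        cn=max(cv2.findContours(mm.astype(np.uint8),cv2.RETR_EXTERNAL,cv2.CHAIN_APPROX_NONE)[0],key=len)
        P=np.array([ray(c,u,v,.024)[:2]*1000 for u,v in cn[:,0]])
        print(' x %.0f..%.0f y %.0f..%.0f'%(P[:,0].min()-1.5,P[:,0].max()+1.5,P[:,1].min()-1.5,P[:,1].max()+1.5))
if __name__=='__main__': tr()
E
python3 tr.py
```

```text
[350, 204, 17, 46, 281] (470.8, -242.0, 158.1, 53.4, -7.7)
 x 390..547 y -269..-205
[330, 228, 11, 19, 82] (434.7, -157.0, 67.6, 27.3, -22.1)
 x 401..465 y -176..-139
[336, 229, 10, 18, 50] (431.1, -176.6, 67.9, 14.6, -20.1)
 x 401..461 y -194..-158
```

carry_out(
  commands=[
    {"translation": [-0.03,-0.8,0],"roll": 0,"claw": 6},
    {"translation": [-0.03,-0.8,0],"roll": 0,"claw": 6},
    {"translation": [-0.03,-0.8,0],"roll": 0,"claw": 6},
    {"translation": [-0.03,-0.8,0],"roll": 0,"claw": 6},
    {"translation": [-0.03,-0.8,0],"roll": 0,"claw": 6},
    {"translation": [-0.03,-0.8,0],"roll": 0,"claw": 6},
    {"translation": [-0.03,-0.8,0],"roll": 0,"claw": 6},
    {"translation": [-0.03,-0.8,0],"roll": 0,"claw": 6},
    {"translation": [0,0,0],"roll": 0,"claw": 6},
  ],
)

```text
clock: 44.8
ee_pos: [0.4812, -0.1967, 0.0097]
eef_rot: [0.728, 0.686, 0.0, 0.0]
contact_force: [0.6, 1.8, 0.8]
width: 0.0598
gripper_force: 0.9
```

```bash
python3 tr.py
```

```text
[370, 217, 15, 33, 163] (446.0, -299.7, 114.0, 49.8, -3.1)
 x 390..502 y -328..-272
[350, 224, 19, 24, 197] (444.8, -235.7, 90.5, 43.5, -26.0)
 x 397..478 y -272..-206
```

carry_out(
  commands=[
    {"translation": [-0.02,-0.8,0],"roll": 0,"claw": 6},
    {"translation": [-0.02,-0.8,0],"roll": 0,"claw": 6},
    {"translation": [-0.02,-0.8,0],"roll": 0,"claw": 6},
    {"translation": [-0.02,-0.8,0],"roll": 0,"claw": 6},
    {"translation": [-0.02,-0.8,0],"roll": 0,"claw": 6},
    {"translation": [-0.02,-0.8,0],"roll": 0,"claw": 6},
    {"translation": [0,-0.4,0],"roll": 0,"claw": 6},
    {"translation": [0,-0.3,0],"roll": 0,"claw": 6},
    {"translation": [0,0,0],"roll": 0,"claw": 6},
  ],
)

```text
clock: 45.98
ee_pos: [0.4798, -0.2507, 0.0096]
eef_rot: [0.728, 0.686, 0.001, -0.001]
contact_force: [1.1, 5.2, 3.1]
width: 0.0601
gripper_force: 2.5
```

```bash
python3 tr.py
```

```text
[368, 224, 19, 23, 185] (445.6, -297.0, 89.8, 40.0, -28.8)
 x 400..478 y -333..-266
[388, 225, 13, 25, 111] (425.0, -371.6, 92.6, 39.6, -29.1)
 x 390..474 y -380..-332
```

carry_out(
  commands=[
    {"translation": [0,-0.3,0],"roll": 0,"claw": 6},
    {"translation": [0,-0.3,0],"roll": 0,"claw": 6},
    {"translation": [0,0,0],"roll": 0,"claw": 6},
    {"translation": [0,0,0],"roll": 0,"claw": 6},
  ],
)

```text
clock: 46.52
ee_pos: [0.4798, -0.2567, 0.0095]
eef_rot: [0.728, 0.686, 0.0, -0.0]
contact_force: [0.3, 4.6, 3.8]
width: 0.0599
gripper_force: 2.5
```

carry_out(
  commands=[
    {"translation": [0,-0.2,0],"roll": 0,"claw": 6},
    {"translation": [0,-0.2,0],"roll": 0,"claw": 6},
    {"translation": [0,0,0],"roll": 0,"claw": 6},
  ],
)

```text
clock: 46.9
ee_pos: [0.4798, -0.2605, 0.0096]
eef_rot: [0.728, 0.686, 0.001, -0.001]
contact_force: [0.6, 5.1, 3.3]
width: 0.0602
gripper_force: 2.8
```

carry_out(
  commands=[
    {"translation": [0,-0.2,0],"roll": 0,"claw": 6},
    {"translation": [0,0,0],"roll": 0,"claw": 6},
  ],
)

```text
clock: 47.15
ee_pos: [0.4798, -0.2625, 0.0095]
eef_rot: [0.728, 0.686, 0.001, -0.001]
contact_force: [0.8, 5.1, 3.6]
width: 0.0604
gripper_force: 2.8
```

carry_out(
  commands=[
    {"translation": [0,-0.2,0],"roll": 0,"claw": 6},
    {"translation": [0,0,0],"roll": 0,"claw": 6},
  ],
)

```text
clock: 47.4
ee_pos: [0.4798, -0.2645, 0.0096]
eef_rot: [0.728, 0.686, 0.001, -0.001]
contact_force: [-0.1, 5.9, 3.5]
width: 0.0601
gripper_force: 2.8
```

carry_out(
  commands=[
    {"translation": [0,-0.2,0],"roll": 0,"claw": 6},
    {"translation": [0,0,0],"roll": 0,"claw": 6},
  ],
)

```text
clock: 47.65
ee_pos: [0.4798, -0.2649, 0.0096]
eef_rot: [0.728, 0.686, 0.002, -0.002]
contact_force: [-0.4, 9.9, 5.6]
width: 0.06
gripper_force: 4.8
```

```bash
python3 tr.py
```

```text
[373, 228, 13, 19, 151] (436.3, -308.0, 67.5, 38.5, -28.9)
 x 400..464 y -329..-283
[393, 228, 12, 22, 94] (420.8, -384.5, 81.8, 36.7, -29.2)
 x 390..464 y -393..-349
```

carry_out(
  commands=[
    {"translation": [0,-0.2,0],"roll": 0,"claw": 6},
    {"translation": [0,0,0],"roll": 0,"claw": 6},
    {"translation": [0,0,0],"roll": 0,"claw": 6},
  ],
)

```text
clock: 48.08
ee_pos: [0.4797, -0.265, 0.0096]
eef_rot: [0.728, 0.686, 0.003, -0.003]
contact_force: [0.1, 14.9, 8.2]
width: 0.0601
gripper_force: 7.2
```

carry_out(
  commands=[
    {"translation": [0,-0.2,0],"roll": 0,"claw": 6},
    {"translation": [0,0,0],"roll": 0,"claw": 6},
    {"translation": [0,0,0],"roll": 0,"claw": 6},
  ],
)

```text
clock: 48.45
ee_pos: [0.4797, -0.265, 0.0095]
eef_rot: [0.728, 0.686, 0.004, -0.005]
contact_force: [-1.5, 18.2, 10.6]
width: 0.0601
gripper_force: 9.6
```

Firmly against the stop. Back off and check.

carry_out(
  commands=[
    {"translation": [0,0.6,0],"roll": 0,"claw": 6},
    {"translation": [0,1.5,0],"roll": 0,"claw": 6},
    {"translation": [0,2,1],"roll": 0,"claw": 6},
    {"translation": [0,3,3],"roll": 0,"claw": 6},
    {"translation": [0,4,4],"roll": 0,"claw": 6},
    {"translation": [0,5,3],"roll": 0,"claw": 6},
    {"translation": [0,5,1],"roll": 0,"claw": 6},
    {"translation": [0,5,0],"roll": 0,"claw": 6},
    {"translation": [0,5,0],"roll": 0,"claw": 6},
    {"translation": [0,0,0],"roll": 0,"claw": 6},
  ],
)

```text
clock: 49.7
ee_pos: [0.4792, 0.0428, 0.1301]
eef_rot: [0.726, 0.688, 0.001, 0.0]
contact_force: [0.0, -0.1, 0.1]
width: 0.0596
gripper_force: 0.0
```

```bash
python3 tr.py; python3 dock.py|head -5; ls -t pics|head -1
```

```text
[370, 203, 35, 47, 1086] (469.7, -334.3, 158.7, 118.9, -3.3)
 x 390..551 y -398..-272
49.8 [0.4795 0.0399 0.1298] -3.3 0.06004925231441568 [ 0.5 -0.5  0.5]
spec (176.8, 193.0) [590.7, 384.0] [12, 6, 45]
stop row 205 405 405 [ 0.5412 -0.3982] [ 0.5412 -0.4016]
stop row 213 395 407 [ 0.5137 -0.3625] [ 0.5134 -0.4067]
stop row 221 395 408 [ 0.4862 -0.3609] [ 0.4858 -0.4083]
d16.png
```

View pics/d16.png

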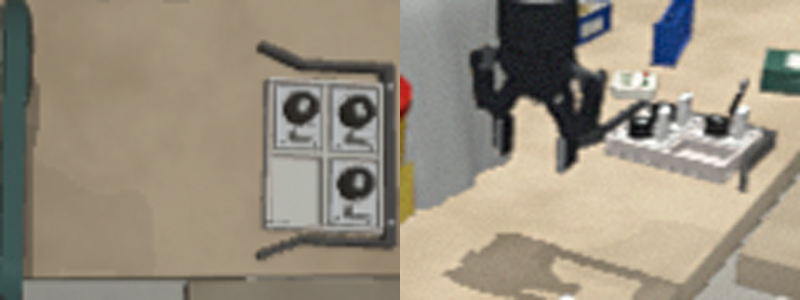

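The tray is square against the stop at right (380,160), with three loaded holders in its bays and nothing else disturbed. Handing in.

```bash
python3 -c "
from station import ctrl; print(ctrl.close_job())"
```

```text
the job is handed in; nothing more can be done
None
```

I found three specimens; all three are seated in their own holders in the tray, the tray is home against the dock stop, the fourth holder was left empty on the counter, and the job is handed in.

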